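# Take the empty wire reel down from its stand

### The arm

A 7-joint arm with a two-finger parallel gripper is mounted at the origin on the work surface. World frame = base frame: x ahead of the robot, y to its left, z up, the work surface at z = 0. Lengths are in m, angles in rad, forces in N, time in s.
With the tool pointing down it reaches from about 0.425 to 0.825 m from the base axis. Payload 3.6 kg.
Tool frame: the origin (TCP) lies on the centre line of the jaws, within the pads' length; the fingertips stand 25 mm ahead of it and the grasp point (between the pads) lies 6 mm ahead of it; z points along the fingers, y is the direction in which the jaws open and shut (so a half turn about z gives the same grasp; the last joint's range is limited). The gripper opens to 85 mm and grips with 20 to 120 N. Pads are 22 mm wide; open, the fingers measure 114 mm over their backs; the gripper's body (76 mm by 85 mm) begins 54 mm behind the grasp point. The pads swing forward as they close: fully open they stand 13 mm farther back than shut.
Start: joints at [1.26, 0.615, -0.013, 1.423, 0.008, 1.103, -0.04], TCP at [0.182, -0.624, 0.256] pointing down, gripper open.
Joint ranges: [-3.12, 3.12], [-0.3, 2.06], [-1.34, 1.32], [0.26, 2.42], [-1.36, 4.5], [0.01, 1.98], [-2.84, 2.84]. Speed limits (rad/s): [2.79, 2.79, 3.14, 3.14, 3.14, 3.14, 3.14].

### API

Orientations are given as a 3x3 rotation matrix whose columns are the frame's x, y, z axes.
In Python, from workcell import bot gives the robot as it stands.
- The arm moves only by the tool send_rows, never from a script. Its argument "steps" is a list that holds one entry, the list of rows, each a list of 7 numbers: the shift along the tool's x, y, z in units of 50 mm (1.0 is 50 mm), then the turn, a rotation vector about the tool's x, y, z in units of 8 degrees (1.0 is 8 degrees), then the finger opening in mm, from 0 to 85.4. In form: [[[tx, ty, tz, wx, wy, wz, fingers], ...]]. A call has 1 to 8 rows; each row shifts and turns the commanded pose from where the row before left it, along the tool's axes as they then stand; what a row does not reach is not made up. A row lasts 1/8 s, in which the tool goes at most 62.5 mm and 10.7 degrees, less where a joint would pass 70% of its speed; a pose out of reach is approached as far as the arm can. A call is refused whole if a number of a shift passes 1 or a number of a turn 1, either way. A call with a gripper value outside its range is refused whole. The fingers move at their own pace and stop on an object; "squeeze" is the grip in N (left out, the last holds). Time passes only in rows, so rows that do not move let the fingers close. It gives the time, the measured TCP pose, the force and the opening at its end, in the units of the state.
- bot.observe(): the state, without advancing time (a new reading comes with each control period).
- bot.get_image(name): name is "side" or "top" or "wrist"; returns a dict with "frame" (384x512x3 uint8, red, green, blue), "intrinsics" (3x3 intrinsics, pixels), "xyz" and "orientation" of the camera in the world. Camera axes: x right, y up, looking along -z (the intrinsics and any distortion apply to the point x, -y, -z); pixel columns grow to the right and rows downward; lengths in m; the calibration is good to about 2 mm. A picture is of the moment at which its call begins. There is no depth.
- bot.job_done(): hands the job in, once; it reports no verdict.
The state is a dict: "t": time; "joints": joint angles; "joint_velocities": joint speeds; "effort": joint torques, N m; "tool_pos": TCP position; "eef_rot": TCP orientation; "wrist_force": force on the tool from outside, world axes, zero at the start; "torque": the same for the moment, N m; "grip_width": opening from 0.0 (shut) to 1.0 (fully open).
Only numpy, scipy, OpenCV 4.12 (cv2) and the standard library are available. Lean on these libraries where they do the work, as an engineer would, in place of code of your own. Each camera call takes 0.05 s, during which the arm holds its last target. There are 200 camera calls.

### The job

Flip the cam lever on the reel stand all the way open, then take hold of the empty reel, bring its axle forward off the ledges and lower it out of the slots. Keep hold of it until its axle lies in both V notches of the parking rack, then let go; leave the lever open and do not disturb the jar, the circuit board or the tip cleaner.

Things in the scene. Friction and masses are not known exactly. Their poses are not given: they have to be found in the camera images.
- stand: Fixed reel stand: two upright aluminium plates 6 mm thick (y = 68 to 74 and -68 to -74 mm, tops at z = 170 mm, 183 mm at the lever's boss), on a base plate 125 x 165 x 10 mm. Origin on the bench below the axle's seat; z up, y along the seated axle, open front at -x. Between the plates nothing but the reel stands above z = 40 mm. Rear uprights from x = 6 to 40 mm.
- axle_seat (a point): Axle centre in its seat: stand frame x = 0, z = 140 mm. In each plate the axle lies on a ledge that rises 12 degrees towards the front and ends at x = -20 mm, its front edge at z = 138 mm; the slot's roof is at z = 160 mm. With the lever open the axle stays there by its weight; to leave, it goes up about 8 mm and forward (-x) to the mouth.
- slot_mouth (a point): Middle of the slots' mouths, open downwards: stand frame x = -33, y = 0, z = 115 mm (lower end). The mouth runs from x = -20 to -46 mm; in front of it a nose, x = -46 to -58 mm, reaches down to z = 115 mm. The axle is out below when its centre is at z = 105 mm or lower; forward of x = -70 mm the way up is free again.
- cam_pivot (a point): Point on the lever's hinge axis in the middle of the handle's width: stand frame x = -18, y = 104, z = 170 mm. The hinge axis is the stand's y axis.
- lever_tip (a point): End of the black cam lever's handle, 100 mm from the hinge axis, on the handle's centre line. The handle is 12 mm thick and 16 to 22 mm wide (y = 93 to 115 mm in the stand frame), outside the stand's +y plate.
- lever (a joint): Cam lever, rad. 0: closed, handle forward (stand's -x) and up, 60 degrees above level, cam in the slot before the axle. Grows as the handle swings over the top to the rear, to the stop at 2.0: fully open, handle 5 degrees above level to the rear, cam clear. Starts at 0 to 0.25; 0.2 N m friction, stays where left. Closed fingers can push it over from the front.
- reel_center (a point): Centre of the loose empty grey reel (0.15 to 0.31 kg); y is its axle, any turn about it is alike. Drum 42 mm in diameter, bare over 82 mm between flanges 64 mm in diameter (outer faces at +-45 mm). Fixed steel axle 12 mm in diameter, 184 mm long; collars 22 mm in diameter, outer faces at +-65 mm (3 mm play to each stand plate).
- rack: Fixed parking rack: dark base plate 110 x 175 x 10 mm with two grey Y-shaped uprights 6 mm thick, centred at y = +-76 mm. Origin on the bench below the middle; z up, y along the axle to be laid in. Open from above.
- rack_seat (a point): Where the reel's centre lies when its axle rests in the rack's notches: rack frame x = 0, y = 0, z = 90 mm. The notches are 90 degree V's, about 50 mm wide at the top (z = 119 mm); the uprights leave the collars 8 mm play to each side. The axle may lie either way round.
- jar: Bystander: closed amber jar, 52 mm in diameter, 60 mm high; origin under its centre.
- board: Bystander: green circuit board on a black block with green terminal blocks, 80 x 110 x 31 mm; origin under its centre.
- cleaner: Bystander: soldering-tip cleaner, black pot 76 mm in diameter with a brass ball of wool, 57 mm high; origin under its centre.
Things that resemble listed ones, but are neither listed nor needed, are in the scene too. What is shaped like the rack but blue is not meant. What is shaped like the stand but red is not meant.

How it is judged:
By the outcome, as a careful person would: the job done as asked, in the order asked, and still so for the second after the job is handed in, with the robot touching nothing.
It also fails if it takes over 64 s, if anything falls off the work surface, if the arm or the gripper's body presses on something with over 40 N, if the wrist force passes 120 N, or if a joint passes its speed limit or range.

## Working session

There is one attempt and no reset: what is moved stays moved. The work goes in short steps, Python scripts to look and compute and a tool call to move; the robot and the scene stay as the last step left them, time stands still between calls to the robot, and variables do not carry over. Pictures are saved under pics/ and viewed, about 8 in all and at most 12, crops included, and the job is handed in when it is done.

Besides the shell and the picture viewer there is one more tool, called after "Call:" by a JSON object that holds its "api" and its "payload", one argument or row to a line. send_rows: Moves the arm, as the interface text tells. Its arguments: {"type":"object","properties":{"steps":{"type":"array","items":{"type":"array","items":{"type":"array","items":{"type":"number"}}}},"squeeze":{"type":"number"}},"required":["steps"]}

```bash
mkdir -p pics; cat > h.py <<'E'
import numpy as np, cv2
from workcell import bot
np.set_printoptions(precision=4,suppress=True)
def shot(n,f):
    im=bot.get_image(n); cv2.imwrite('pics/'+f+'.png',im['frame'][:,:,::-1]); np.savez('pics/'+f,**{k:np.array(v) for k,v in im.items()}); return im
def load(f): return dict(np.load('pics/'+f+'.npz'))
def ray(im,u,v):
    K=im['intrinsics']; d=np.array([(u-K[0,2])/K[0,0],-(v-K[1,2])/K[1,1],-1.]); return im['xyz'],im['orientation']@d
def onz(im,u,v,z):
    o,d=ray(im,u,v); return o+d*(z-o[2])/d[2]
def tri(*a):
    A=0;b=0
    for im,u,v in a:
        o,d=ray(im,u,v); d=d/np.linalg.norm(d); P=np.eye(3)-np.outer(d,d); A=A+P; b=b+P@o
    x=np.linalg.solve(A,b); return x
def proj(im,p):
    q=im['orientation'].T@(np.array(p)-im['xyz']); K=im['intrinsics']; return np.array([K[0,2]+K[0,0]*q[0]/-q[2],K[1,2]+K[1,1]*q[1]/q[2]])
E
python3 - <<'E'
from h import *
a=shot('top','top0');b=shot('side','side0');w=shot('wrist','w0')
for i in (a,b,w): print(i.keys(),i['xyz'],i['orientation'],i['intrinsics'])
cv2.imwrite('pics/ab.png',np.vstack([np.hstack([cv2.resize(a['frame'],(400,300)),cv2.resize(b['frame'],(400,300))]),np.hstack([cv2.resize(w['frame'],(400,300))]*2)])[:,:,::-1])
cv2.imwrite('pics/top0b.png',cv2.resize(a['frame'],(800,600))[:,:,::-1])
print(bot.observe())
E
```

```text
dict_keys(['frame', 'intrinsics', 'xyz', 'orientation']) [0.4923 0.0545 1.1116] [[ 0.0007  0.999  -0.0442]
 [-1.      0.0007 -0.0018]
 [-0.0017  0.0442  0.999 ]] [[353.1278   0.     254.1958]
 [  0.     353.1278 193.06  ]
 [  0.       0.       1.    ]]
dict_keys(['frame', 'intrinsics', 'xyz', 'orientation']) [-0.3464  0.7005  0.9997] [[-0.6067  0.4778 -0.6352]
 [-0.7948 -0.3773  0.4754]
 [-0.0125  0.7933  0.6087]] [[487.4143   0.     253.734 ]
 [  0.     487.4143 191.6876]
 [  0.       0.       1.    ]]
dict_keys(['frame', 'intrinsics', 'xyz', 'orientation']) [ 0.2506 -0.6039  0.3736] [[ 0.2798  0.9207  0.2722]
 [-0.96    0.2692  0.0766]
 [-0.0028 -0.2827  0.9592]] [[280.2281   0.     259.2814]
 [  0.     280.2281 189.8928]
 [  0.       0.       1.    ]]
{'t': 0.15, 'joints': array([ 1.2605,  0.6157, -0.0126,  1.4245,  0.0081,  1.1034, -0.0404]), 'joint_velocities': array([ 0.0013, -0.0022,  0.0002, -0.0042,  0.0003, -0.    ,  0.0001]), 'effort': array([  0.0005, -46.9663,   0.2596, -17.1252,   0.01  ,   0.0071,
         0.    ]), 'tool_pos': array([ 0.1819, -0.6235,  0.2554]), 'eef_rot': array([[ 0.96  ,  0.28  , -0.0006],
       [ 0.28  , -0.96  ,  0.0019],
       [-0.    , -0.002 , -1.    ]]), 'wrist_force': array([ 0.1591,  0.7783, -0.2701]), 'torque': array([-0.0405,  0.0164,  0.0336]), 'grip_width': 0.9991940924384843}
```

View pics/top0b.png

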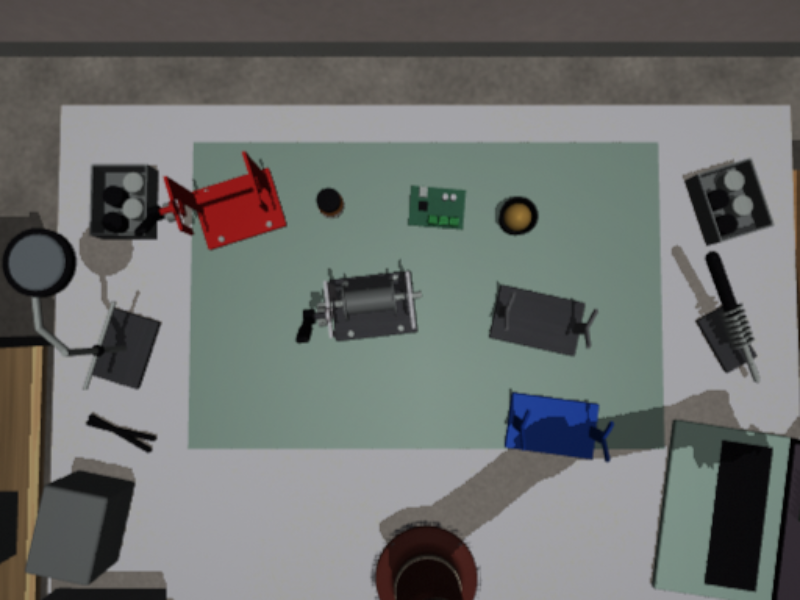

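View pics/side0.png

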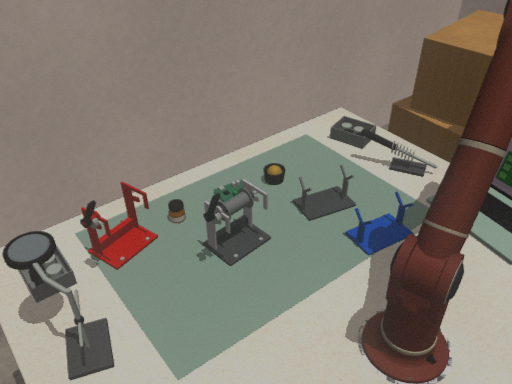

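Candidates (top view, 800-px scale): for the stand, grey at (370,305) or red at (240,208). For the rack, dark with grey Ys at (540,320) or blue at (553,425); the lamp foot at (125,345) is neither. I choose the grey stand with the black lever, which points at the robot on the +y side, and the dark rack. A close crop comes next.

```bash
python3 - <<'E'
from h import *
a=load('top0')['frame'];b=load('side0')['frame']
def c(f,u,v,w,h): return cv2.resize(f[v:v+h,u:u+w],(400,300),interpolation=cv2.INTER_CUBIC)
p=np.vstack([np.hstack([c(a,180,155,100,75),c(a,300,165,100,75)]),np.hstack([c(b,190,173,100,75),c(b,280,155,100,75)])])
p=np.clip(p.astype(float)*1.5,0,255).astype(np.uint8)
cv2.imwrite('pics/crops.png',p[:,:,::-1])
E
```

```text
(no output)
```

View pics/crops.png

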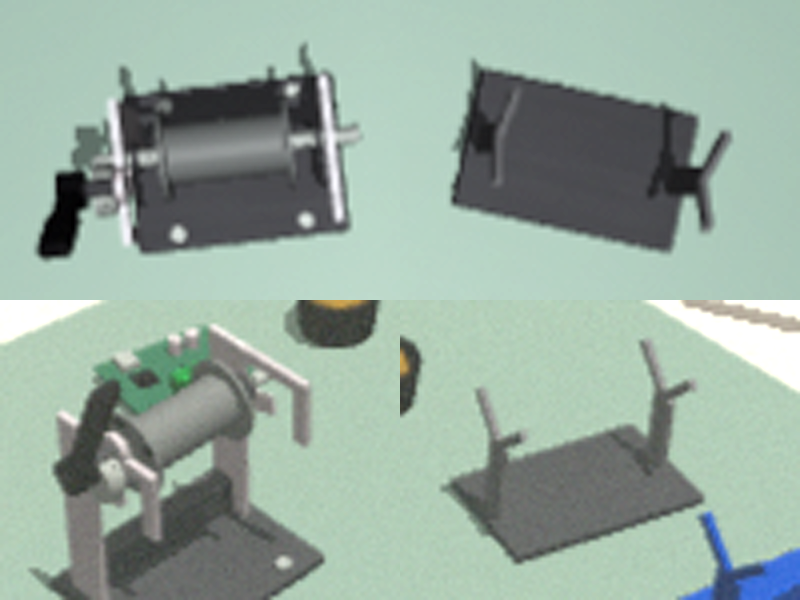

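```bash
python3 - <<'E'
from h import *
a=load('top0');b=load('side0')
T1=lambda x,y:(a,180+x/4,155+y/4); T2=lambda x,y:(a,300+(x-400)/4,165+y/4)
S1=lambda x,y:(b,190+x/4,173+(y-300)/4); S2=lambda x,y:(b,280+(x-400)/4,155+(y-300)/4)
L1=tri(T2(518,90),S2(482,390));L2=tri(T2(498,185),S2(524,436));R1=tri(T2(728,135),S2(646,343));R2=tri(T2(707,228),S2(693,384))
print('rack tips',L1,L2,R1,R2); print((L1+L2)/2,(R1+R2)/2,(L1+L2+R1+R2)/4)
c=[onz(*T2(*p),.010) for p in ((478,66),(697,117),(672,250),(453,203))]; c=np.array(c);print('rack base',c,c.mean(0),np.linalg.norm(np.diff(c,axis=0),axis=1))
d=c[0]+c[3]-c[1]-c[2];print('yaw',np.degrees(np.arctan2(-d[0],d[1])))
print('axle ends', onz(*T1(358,135),.14),onz(*T1(95,160),.14),'reel',onz(*T1(224,145),.14))
print('flange rims', tri(T1(224,180),S1(190,455)))
print('stand base front', onz(*T1(348,228),.01),onz(*T1(140,250),.01))
print('lever tip',tri(T1(55,250),S1(108,388)),'hinge',tri(T1(80,188),S1(68,472)))
E
```

```text
rack tips [ 0.5535 -0.1576  0.1057] [ 0.4865 -0.1415  0.1082] [ 0.5218 -0.307   0.1037] [ 0.4555 -0.2902  0.1077]
[ 0.52   -0.1495  0.107 ] [ 0.4887 -0.2986  0.1057] [ 0.5043 -0.2241  0.1063]
rack base [[ 0.5773 -0.1476  0.01  ]
 [ 0.5376 -0.3181  0.01  ]
 [ 0.4341 -0.2972  0.01  ]
 [ 0.4705 -0.1274  0.01  ]] [ 0.5049 -0.2226  0.01  ] [0.1751 0.1055 0.1737]
yaw -12.603257828300377
axle ends [0.5472 0.0141 0.14  ] [0.5299 0.1952 0.14  ] reel [0.5403 0.1064 0.14  ]
flange rims [0.5178 0.1088 0.1271]
stand base front [0.482  0.0165 0.01  ] [0.4648 0.1785 0.01  ]
lever tip [0.4713 0.2019 0.2597] hinge [0.5133 0.206  0.1651]
```

```bash
cat >> h.py <<'E'
from scipy.spatial.transform import Rotation as Ro
def Rt(yaw): # tool y along stand x (yaw deg), z down
    c,s=np.cos(np.radians(yaw)),np.sin(np.radians(yaw)); return np.array([[-s,c,0],[c,s,0],[0,0,-1.]])
YAW=5.7; O=np.array([.5388,.1046,0])
def S2W(p,yaw=None,o=None):
    yaw=YAW if yaw is None else yaw; o=O if o is None else o
    return o+Ro.from_euler('z',yaw,degrees=True).apply(p)
def run(rows,p,R):
    P=[]
    for r in rows:
        p=p+R@np.array(r[:3])*.05; R=R@Ro.from_rotvec(np.radians(8)*np.array(r[3:6])).as_matrix(); P.append(p)
    return np.array(P),R
def rel(pt,Rt_,p=None,R=None):
    s=bot.observe(); p=s['tool_pos'] if p is None else p; R=s['eef_rot'] if R is None else R
    return R.T@(pt-p)/.05, Ro.from_matrix(R.T@Rt_).as_rotvec(degrees=True)/8
E
python3 - <<'E'
from h import *
from scipy.optimize import least_squares
s=bot.observe(); N=24
T=np.array([.426,.198,.33])
w=rel(T,Rt(YAW))[1]; print(w)
f=lambda q: run([[*q,*(w/N)]]*N,s['tool_pos'],s['eef_rot'])[0][-1]-T
q=least_squares(f,[.9,0,0]).x; print(q,w/N)
P=run([[*q,*(w/N)]]*N,s['tool_pos'],s['eef_rot'])[0]; print(np.c_[P[::3],np.hypot(*P[::3,:2].T)])
E
```

```text
[-0.0121 -0.0099 -9.9297]
[ 0.7319 -0.2538 -0.0617] [-0.0005 -0.0004 -0.4137]
[[ 0.2134 -0.6011  0.2585  0.6378]
 [ 0.2997 -0.5234  0.2679  0.6031]
 [ 0.3713 -0.432   0.2772  0.5696]
 [ 0.426  -0.3297  0.2865  0.5387]
 [ 0.4623 -0.2194  0.2959  0.5117]
 [ 0.479  -0.1046  0.3052  0.4902]
 [ 0.4756  0.0115  0.3145  0.4758]
 [ 0.4523  0.1252  0.3238  0.4693]]
```

Call:
{"api": "send_rows", "payload": {
  "steps": [
    [[0.732, -0.254, -0.062, 0, 0, -0.414, 0], [0.732, -0.254, -0.062, 0, 0, -0.414, 0], [0.732, -0.254, -0.062, 0, 0, -0.414, 0], [0.732, -0.254, -0.062, 0, 0, -0.414, 0], [0.732, -0.254, -0.062, 0, 0, -0.414, 0], [0.732, -0.254, -0.062, 0, 0, -0.414, 0], [0.732, -0.254, -0.062, 0, 0, -0.414, 0], [0.732, -0.254, -0.062, 0, 0, -0.414, 0]]
  ]
}}

```text
t: 1.15
tool_pos: [0.3922, -0.3981, 0.2809]
eef_rot: [[0.733, 0.68, -0.0], [0.68, -0.733, 0.0], [0.0, -0.001, -1.0]]
wrist_force: [0.1, 0.5, -0.4]
grip_width: 0.001
```

Call:
{"api": "send_rows", "payload": {
  "steps": [
    [[0.732, -0.254, -0.062, 0, 0, -0.414, 0], [0.732, -0.254, -0.062, 0, 0, -0.414, 0], [0.732, -0.254, -0.062, 0, 0, -0.414, 0], [0.732, -0.254, -0.062, 0, 0, -0.414, 0], [0.732, -0.254, -0.062, 0, 0, -0.414, 0], [0.732, -0.254, -0.062, 0, 0, -0.414, 0], [0.732, -0.254, -0.062, 0, 0, -0.414, 0], [0.732, -0.254, -0.062, 0, 0, -0.414, 0]]
  ]
}}

```text
t: 2.15
tool_pos: [0.4788, -0.1035, 0.3058]
eef_rot: [[0.352, 0.936, -0.0], [0.936, -0.352, 0.0], [-0.0, -0.0, -1.0]]
wrist_force: [0.5, 0.3, 0.4]
grip_width: -0.001
```

Call:
{"api": "send_rows", "payload": {
  "steps": [
    [[0.732, -0.254, -0.062, 0, 0, -0.414, 0], [0.732, -0.254, -0.062, 0, 0, -0.414, 0], [0.732, -0.254, -0.062, 0, 0, -0.414, 0], [0.732, -0.254, -0.062, 0, 0, -0.414, 0], [0.732, -0.254, -0.062, 0, 0, -0.414, 0], [0.732, -0.254, -0.062, 0, 0, -0.414, 0], [0.732, -0.254, -0.062, 0, 0, -0.414, 0], [0.732, -0.254, -0.062, 0, 0, -0.414, 0]]
  ]
}}

```text
t: 3.15
tool_pos: [0.4251, 0.1987, 0.3307]
eef_rot: [[-0.102, 0.995, -0.0], [0.995, 0.102, -0.0], [-0.0, -0.0, -1.0]]
wrist_force: [0.6, 0.1, 0.4]
grip_width: -0.003
```

```bash
python3 - <<'E'
from h import *
i=shot('wrist','w1'); cv2.imwrite('pics/w1b.png',np.clip(cv2.resize(i['frame'],(800,600))*1.3,0,255).astype('uint8')[:,:,::-1])
s=bot.observe(); print(s['t'],s['tool_pos'],s['eef_rot'],s['grip_width'],s['joints'])
for p in ([0,0,.14],[0,-.092,.14],[0,.092,.14],[-.018,.104,.17]): print(proj(i,S2W(p))*800/512)
E
```

```text
3.2 [0.4221 0.205  0.3316] [[-0.1125  0.9937 -0.0007]
 [ 0.9936  0.1125  0.0057]
 [ 0.0057 -0.     -1.    ]] 5.4967494276322715e-05 [-0.0471  0.3009 -0.5947  1.7915  0.1816  1.1024 -0.5902]
[536.5826 400.7658]
[527.1623 497.2946]
[547.531  288.5781]
[536.1058 282.9913]
```

View pics/w1b.png

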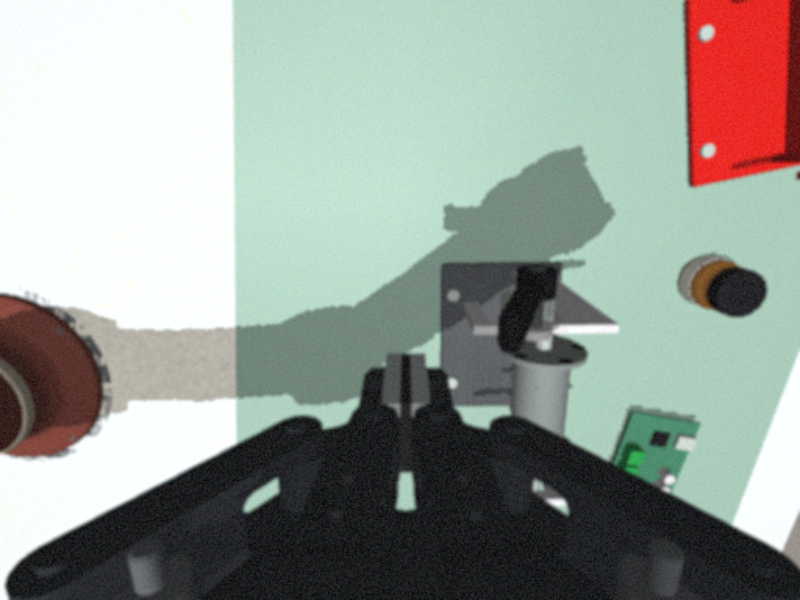

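The close view confirms the grey stand: black lever at (520,310), grey drum at (539,390), about 1 mm from my prediction. Next, the lever.

```bash
sed -i 's/O=np.array(.*/O=np.array([.540,.1046,0])/' h.py; python3 - <<'E'
from h import *
s=bot.observe(); p,R=s['tool_pos'],s['eef_rot']; print(s['t'],p)
for x,z in ((-85,60),(-20,65),(20,62),(45,45),(60,22),(62,10)):
    T=S2W(np.array([-18+x,104,170+z+25])/1000); d,w=rel(T,Rt(YAW),p,R); print(x,z,T,d,w); p,R=T,Rt(YAW)
E
```

```text
3.2 [0.4221 0.205  0.3316]
-85 60 [0.4272 0.1979 0.255 ] [-0.1628  0.0843  1.5312] [-0.0005 -0.041   0.0949]
-20 65 [0.4919 0.2043 0.26  ] [-0.   1.3 -0.1] [0. 0. 0.]
20 62 [0.5317 0.2083 0.257 ] [0.   0.8  0.06] [0. 0. 0.]
45 45 [0.5565 0.2108 0.24  ] [0.   0.5  0.34] [0. 0. 0.]
60 22 [0.5715 0.2123 0.217 ] [-0.    0.3   0.46] [0. 0. 0.]
62 10 [0.5735 0.2125 0.205 ] [0.   0.04 0.24] [0. 0. 0.]
```

Call:
{"api": "send_rows", "payload": {
  "steps": [
    [[0, 0, 0.5, 0, 0, 0, 0], [0, 0, 0.5, 0, 0, 0, 0], [0, 0, 0.5, 0, 0, 0, 0], [0, 0, 0, 0, 0, 0, 0], [0, 0, 0, 0, 0, 0, 0]]
  ]
}}

```text
t: 3.82
tool_pos: [0.4261, 0.1981, 0.2565]
eef_rot: [[-0.1, 0.995, 0.001], [0.995, 0.1, 0.001], [0.001, 0.001, -1.0]]
wrist_force: [-0.3, 0.1, 0.7]
grip_width: 0.002
```

Settled within 1 mm of the target. Pushing the lever.

Call:
{"api": "send_rows", "payload": {
  "steps": [
    [[0, 0.34, 0, 0, 0, 0, 0], [0, 0.34, -0.03, 0, 0, 0, 0], [0, 0.34, -0.03, 0, 0, 0, 0], [0, 0.34, -0.04, 0, 0, 0, 0], [0, 0.3, 0, 0, 0, 0, 0], [0, 0.3, 0.03, 0, 0, 0, 0], [0, 0.2, 0.03, 0, 0, 0, 0]]
  ]
}}

```text
t: 4.7
tool_pos: [0.5332, 0.2086, 0.2578]
eef_rot: [[-0.1, 0.995, -0.001], [0.995, 0.1, -0.0], [-0.0, -0.001, -1.0]]
wrist_force: [-3.6, 0.1, -0.2]
grip_width: 0.0
```

Call:
{"api": "send_rows", "payload": {
  "steps": [
    [[0, 0.25, 0.14, 0, 0, 0, 0], [0, 0.25, 0.2, 0, 0, 0, 0], [0, 0.15, 0.22, 0, 0, 0, 0], [0, 0.12, 0.24, 0, 0, 0, 0], [0, 0, 0, 0, 0, 0, 0]]
  ]
}}

```text
t: 5.32
tool_pos: [0.5726, 0.2121, 0.2166]
eef_rot: [[-0.1, 0.995, 0.001], [0.995, 0.1, -0.0], [-0.0, 0.001, -1.0]]
wrist_force: [0.3, 0.2, -0.4]
grip_width: 0.004
```

Call:
{"api": "send_rows", "payload": {
  "steps": [
    [[0, 0.04, 0.1, 0, 0, 0, 0], [0, 0, 0.08, 0, 0, 0, 0], [0, 0, 0.05, 0, 0, 0, 0]]
  ]
}}

```text
t: 5.7
tool_pos: [0.5752, 0.2128, 0.2075]
eef_rot: [[-0.1, 0.995, 0.005], [0.995, 0.1, 0.001], [0.001, 0.005, -1.0]]
wrist_force: [-0.7, -1.5, 12.8]
grip_width: 0.001
```

Call:
{"api": "send_rows", "payload": {
  "steps": [
    [[0, 0, -0.5, 0, 0, 0, 0], [0, -0.1, -0.8, 0, 0, 0, 40], [-0.6, -0.25, -0.2, 0, 0, 0, 75], [-0.75, -0.25, 0, 0, 0, 0, 75], [-0.73, -0.25, 0, 0, 0, 0, 75], [0, 0, 0, 0, 0, 0, 75], [0, 0, 0, 0, 0, 0, 75]]
  ]
}}

```text
t: 6.58
tool_pos: [0.5412, 0.1056, 0.2812]
eef_rot: [[-0.101, 0.995, -0.0], [0.995, 0.101, 0.001], [0.001, -0.0, -1.0]]
wrist_force: [0.4, 0.5, 0.3]
grip_width: 0.883
```

```bash
python3 - <<'E'
from h import *
i=shot('wrist','w2'); b=shot('side','s2')
s=bot.observe(); print(s['t'],s['tool_pos'],s['eef_rot'],s['grip_width'])
T=S2W([0,0,.27]); print(T,rel(T,Rt(YAW)))
for p in ([0,0,.14],[0,-.092,.14],[0,.092,.14],[-.018,.104,.17]): print(proj(i,S2W(p))*600/512)
im=cv2.resize(i['frame'],(600,450)); im2=cv2.resize(b['frame'][150:270,170:300],(200,185),interpolation=cv2.INTER_CUBIC)
out=np.zeros((450,800,3),np.uint8); out[:,:600]=im; out[:185,600:]=im2
cv2.imwrite('pics/w2b.png',np.clip(out*1.3,0,255).astype('uint8')[:,:,::-1])
E
```

```text
6.675 [0.5413 0.1065 0.2812] [[-0.1025  0.9947 -0.0001]
 [ 0.9947  0.1025  0.0012]
 [ 0.0012  0.     -1.    ]] 0.8770426886978571
[0.54   0.1046 0.27  ] (array([-0.0357, -0.0306,  0.2244]), array([ 0.    , -0.0086,  0.023 ]))
[302.6916 218.0198]
[302.6769 316.5781]
[302.7093  98.5091]
[274.58   74.832]
```

View pics/w2b.png

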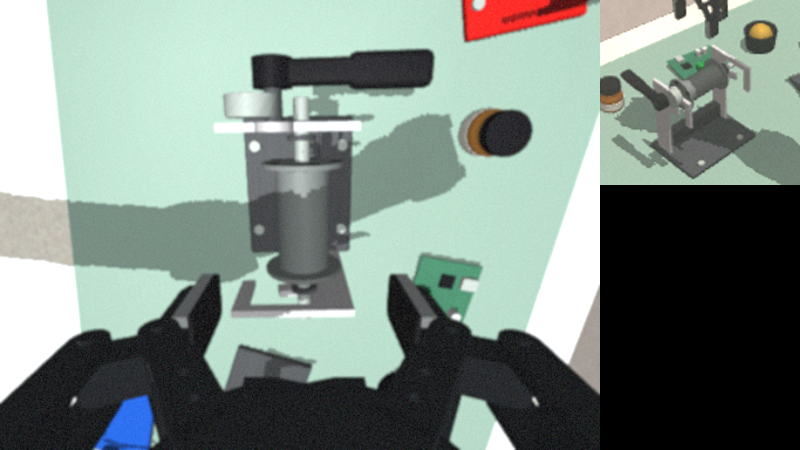

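```bash
python3 - <<'E'
from h import *
i=load('w2');a=load('top0');b=load('side0'); k=512/600
print('axle end',tri((i,303*k,97*k),(a,180+95/4,155+158/4)))
g=cv2.cvtColor(i['frame'],cv2.COLOR_RGB2GRAY)
r=g[int(215*k)].astype(int); print('row',int(215*k),r[225:295])
for p in ([0,.045,.172],[0,-.045,.172],[-.021,0,.14],[.021,0,.14]): print(p,proj(i,S2W(p))/k,proj(a,S2W(p)))
E
```

```text
axle end [0.5314 0.1981 0.1227]
row 183 [56 58 52 60 55 57 59 54 53 57 52 58 56 60 69 72 66 71 75 75 78 77 76 77
 83 83 82 83 81 86 89 85 85 87 85 92 91 89 84 89 86 87 83 83 81 79 84 79
 76 77 73 76 69 65 58 57 58 54 57 56 57 58 53 58 53 56 48 55 58 56]
[0, 0.045, 0.172] [302.5289 167.511 ] [219.2164 192.4174]
[0, -0.045, 0.172] [302.5285 285.8635] [252.8354 189.0884]
[-0.021, 0, 0.14] [277.0977 217.9897] [237.3808 198.9253]
[0.021, 0, 0.14] [328.2854 218.05  ] [235.9112 183.7722]
```

```bash
python3 - <<'E'
from h import *
i=load('w2');a=load('top0');b=load('side0'); k=512/600
print('-y end',tri((b,190+263/4,173+76/4),(a,180+357/4,155+135/4)))
print('proj -y end',proj(b,S2W([0,-.092,.14])),proj(a,S2W([0,-.092,.14])),'seen',190+263/4,173+76/4,180+357/4,155+135/4)
# flange rim tops: +y flange top edge in wrist and side
f=b['frame'][173:248,190:290]; f=cv2.resize(f,(800,600),interpolation=cv2.INTER_CUBIC).astype(float)*1.6
for p in ([0,.045,.172],[0,-.045,.172],[0,.092,.14],[0,-.092,.14],[0,0,.161]):
    u,v=(proj(b,S2W(p))-[190,173]+.5)*8; cv2.circle(f,(int(u),int(v)),5,(255,0,0),1)
cv2.imwrite('pics/s0z.png',np.clip(f,0,255).astype('uint8')[:,:,::-1])
E
```

```text
-y end [0.5499 0.0177 0.134 ]
proj -y end [258.4887 189.8897] [269.8737 188.051 ] seen 255.75 192.0 269.25 188.75
```

View pics/s0z.png

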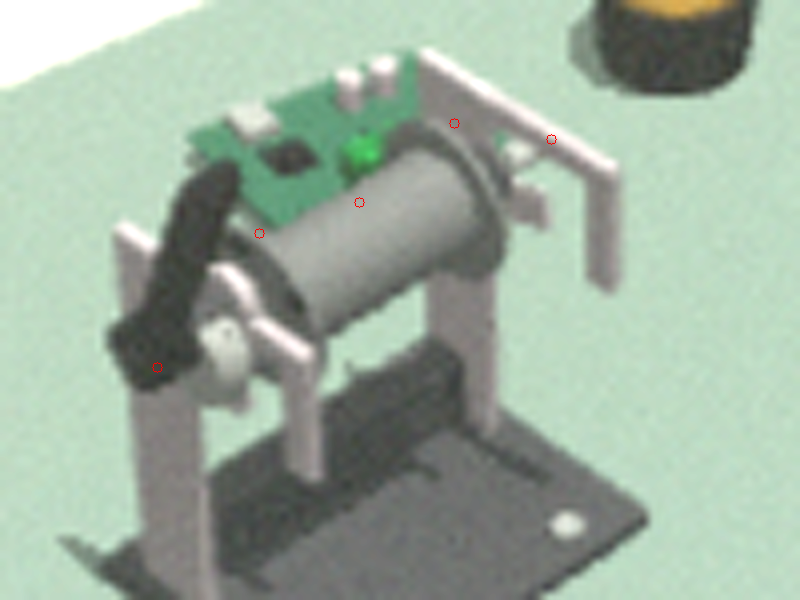

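Lever is fully open: level and rearward in the wrist view at (340,70), backed by the 12.8 N stop contact. The reel overlay fits at 140 mm to within a few mm. Descending to grasp.

Call:
{"api": "send_rows", "payload": {
  "steps": [
    [[0, -0.02, 0.8, 0, 0, 0, 75], [0, 0, 0.8, 0, 0, 0, 75], [0, 0, 0.7, 0, 0, 0, 75], [0, 0, 0.46, 0, 0, 0, 75], [0, 0, 0, 0, 0, 0, 75]]
  ]
}}

```text
t: 7.3
tool_pos: [0.5393, 0.1058, 0.1415]
eef_rot: [[-0.102, 0.995, -0.004], [0.995, 0.102, -0.0], [0.0, -0.004, -1.0]]
wrist_force: [0.1, -0.6, -0.2]
grip_width: 0.881
```

Call:
{"api": "send_rows", "payload": {
  "steps": [
    [[0, 0, 0, 0, 0, 0, 55], [0, 0, 0, 0, 0, 0, 40], [0, 0, 0, 0, 0, 0, 36], [0, 0, 0, 0, 0, 0, 36], [0, 0, 0, 0, 0, 0, 36]]
  ],
  "squeeze": 60
}}

```text
t: 7.92
tool_pos: [0.5403, 0.1055, 0.1446]
eef_rot: [[-0.101, 0.995, 0.001], [0.995, 0.101, 0.0], [0.0, 0.001, -1.0]]
wrist_force: [-3.4, -0.1, 6.4]
grip_width: 0.471
```

Call:
{"api": "send_rows", "payload": {
  "steps": [
    [[0, 0, -0.06, 0, 0, 0, 30], [0, 0, -0.06, 0, 0, 0, 30], [0, 0, -0.06, 0, 0, 0, 30], [0, 0, 0, 0, 0, 0, 30]]
  ]
}}

```text
t: 8.43
tool_pos: [0.5402, 0.1044, 0.1521]
eef_rot: [[-0.1, 0.995, -0.001], [0.995, 0.1, -0.001], [-0.001, -0.001, -1.0]]
wrist_force: [-1.6, -0.2, -3.8]
grip_width: 0.474
```

Call:
{"api": "send_rows", "payload": {
  "steps": [
    [[0, -0.2, 0, 0, 0, 0, 30], [0, -0.2, 0, 0, 0, 0, 30], [0, -0.26, 0, 0, 0, 0, 30], [0, 0, 0, 0, 0, 0, 30], [0, 0, 0, 0, 0, 0, 30]]
  ]
}}

```text
t: 9.05
tool_pos: [0.5081, 0.1016, 0.1525]
eef_rot: [[-0.1, 0.995, 0.001], [0.995, 0.1, 0.0], [0.0, 0.001, -1.0]]
wrist_force: [0.5, -0.4, -2.6]
grip_width: 0.476
```

Call:
{"api": "send_rows", "payload": {
  "steps": [
    [[0, 0, 0.15, 0, 0, 0, 30], [0, 0, 0.15, 0, 0, 0, 30], [0, 0, 0, 0, 0, 0, 30]]
  ]
}}

```text
t: 9.43
tool_pos: [0.5071, 0.1013, 0.1362]
eef_rot: [[-0.1, 0.995, -0.002], [0.995, 0.1, -0.0], [-0.0, -0.002, -1.0]]
wrist_force: [-0.4, 0.2, -3.0]
grip_width: 0.474
```

Call:
{"api": "send_rows", "payload": {
  "steps": [
    [[0, 0, 0.2, 0, 0, 0, 30], [0, 0, 0.2, 0, 0, 0, 30], [0, 0, 0.25, 0, 0, 0, 30], [0, 0, 0, 0, 0, 0, 30], [0, 0, 0, 0, 0, 0, 30]]
  ]
}}

```text
t: 10.05
tool_pos: [0.5078, 0.1017, 0.1047]
eef_rot: [[-0.1, 0.995, 0.0], [0.995, 0.1, 0.0], [0.0, 0.0, -1.0]]
wrist_force: [0.2, -0.5, -3.1]
grip_width: 0.475
```

Call:
{"api": "send_rows", "payload": {
  "steps": [
    [[0, -0.25, 0, 0, 0, 0, 30], [0, -0.25, 0, 0, 0, 0, 30], [0, -0.25, 0, 0, 0, 0, 30], [0, -0.25, 0, 0, 0, 0, 30], [0, 0, 0, 0, 0, 0, 30]]
  ]
}}

```text
t: 10.68
tool_pos: [0.4565, 0.0963, 0.1048]
eef_rot: [[-0.101, 0.995, -0.001], [0.995, 0.101, -0.001], [-0.001, -0.001, -1.0]]
wrist_force: [0.0, -0.4, -3.0]
grip_width: 0.474
```

Call:
{"api": "send_rows", "payload": {
  "steps": [
    [[0, 0, -0.4, 0, 0, 0, 30], [0, 0, -0.6, 0, 0, 0, 30], [0, 0, -0.6, 0, 0, 0, 30], [0, 0, -0.6, 0, 0, 0, 30], [0, 0, 0, 0, 0, 0, 30], [0, 0, 0, 0, 0, 0, 30]]
  ]
}}

```text
t: 11.42
tool_pos: [0.4574, 0.0961, 0.2138]
eef_rot: [[-0.1, 0.995, -0.001], [0.995, 0.1, -0.001], [-0.0, -0.001, -1.0]]
wrist_force: [-1.1, 0.3, -3.6]
grip_width: 0.471
```

```bash
python3 - <<'E'
from h import *
from scipy.optimize import least_squares
s=bot.observe(); N=16
# rack: refined centre mean of base/tips
C=np.array([.505,-.223,0]); Y=-12.2
T=C+[0,0,.21]
w=rel(T,Rt(Y))[1]; print(s['tool_pos'],w)
f=lambda q: run([[*q,*(w/N)]]*N,s['tool_pos'],s['eef_rot'])[0][-1]-T
q=least_squares(f,[-.5,0,0]).x; print(q,w/N)
P=run([[*q,*(w/N)]]*N,s['tool_pos'],s['eef_rot'])[0]; print(np.c_[P[::3],np.hypot(*P[::3,:2].T)])
E
```

```text
[0.4574 0.0961 0.2138] [-0.0102  0.0047  2.2421]
[-0.3973  0.0783  0.0048] [-0.0006  0.0003  0.1401]
[[ 0.4633  0.0767  0.2136  0.4696]
 [ 0.4787  0.0179  0.2129  0.479 ]
 [ 0.4905 -0.0416  0.2122  0.4923]
 [ 0.4989 -0.1018  0.2114  0.5092]
 [ 0.5037 -0.1623  0.2107  0.5292]
 [ 0.505  -0.223   0.21    0.552 ]]
```

Call:
{"api": "send_rows", "payload": {
  "steps": [
    [[-0.397, 0.078, 0, 0, 0, 0.14, 30], [-0.397, 0.078, 0, 0, 0, 0.14, 30], [-0.397, 0.078, 0, 0, 0, 0.14, 30], [-0.397, 0.078, 0, 0, 0, 0.14, 30], [-0.397, 0.078, 0, 0, 0, 0.14, 30], [-0.397, 0.078, 0, 0, 0, 0.14, 30], [-0.397, 0.078, 0, 0, 0, 0.14, 30], [-0.397, 0.078, 0, 0, 0, 0.14, 30]]
  ]
}}

```text
t: 12.42
tool_pos: [0.4944, -0.0623, 0.2147]
eef_rot: [[0.057, 0.998, 0.0], [0.998, -0.057, 0.0], [0.0, 0.0, -1.0]]
wrist_force: [-0.0, 0.6, -3.7]
grip_width: 0.473
```

Call:
{"api": "send_rows", "payload": {
  "steps": [
    [[-0.397, 0.078, 0, 0, 0, 0.14, 30], [-0.397, 0.078, 0, 0, 0, 0.14, 30], [-0.397, 0.078, 0, 0, 0, 0.14, 30], [-0.397, 0.078, 0, 0, 0, 0.14, 30], [-0.397, 0.078, 0, 0, 0, 0.14, 30], [-0.397, 0.078, 0, 0, 0, 0.14, 30], [-0.397, 0.078, 0, 0, 0, 0.14, 30], [-0.397, 0.078, 0, 0, 0, 0.14, 30]]
  ]
}}

```text
t: 13.42
tool_pos: [0.5054, -0.2236, 0.2147]
eef_rot: [[0.212, 0.977, -0.0], [0.977, -0.212, 0.0], [0.0, -0.0, -1.0]]
wrist_force: [0.6, 0.1, -2.7]
grip_width: 0.475
```

Call:
{"api": "send_rows", "payload": {
  "steps": [
    [[0, 0, 0, 0, 0, 0, 30], [0, 0, 0, 0, 0, 0, 30]]
  ]
}}

```text
t: 13.68
tool_pos: [0.5055, -0.2213, 0.2147]
eef_rot: [[0.21, 0.978, -0.0], [0.978, -0.21, 0.001], [0.001, -0.0, -1.0]]
wrist_force: [0.8, -0.4, -2.7]
grip_width: 0.468
```

```bash
python3 - <<'E'
from h import *
i=shot('wrist','w3'); a=shot('top','t3'); b=shot('side','s3')
s=bot.observe(); print(s['t'],s['tool_pos'],s['eef_rot'],s['grip_width'])
C=np.array([.505,-.223,0]); Y=-12.2
print(rel(C+[0,0,.21],Rt(Y)))
im=cv2.resize(i['frame'],(500,375)).astype(float)*1.3
f=b['frame'][140:230,270:370]; f=cv2.resize(f,(300,270),interpolation=cv2.INTER_CUBIC)*1.5
ac=cv2.resize(a['frame'][165:240,300:400],(300,225),interpolation=cv2.INTER_CUBIC)*1.5
for y in (-.076,.076):
  for x in (-.025,.025):
    for q,(im_,o,k) in {1:(i,[0,0],500/512)}.items():
        u,v=proj(i,S2W([x,y,.119],Y,C))*k; cv2.circle(im,(int(u),int(v)),4,(255,0,0),1)
out=np.zeros((500,800,3)); out[:375,:500]=im; out[:270,500:]=f; out[270:495,500:]=ac
cv2.imwrite('pics/w3b.png',np.clip(out,0,255).astype('uint8')[:,:,::-1])
E
```

```text
13.825 [ 0.5056 -0.221   0.2148] [[ 0.2086  0.978   0.0001]
 [ 0.978  -0.2086  0.0009]
 [ 0.0009 -0.     -1.    ]] 0.4774361620563509
(array([-0.0423, -0.0036,  0.0965]), array([-0.0003, -0.0062,  0.0196]))
```

View pics/w3b.png

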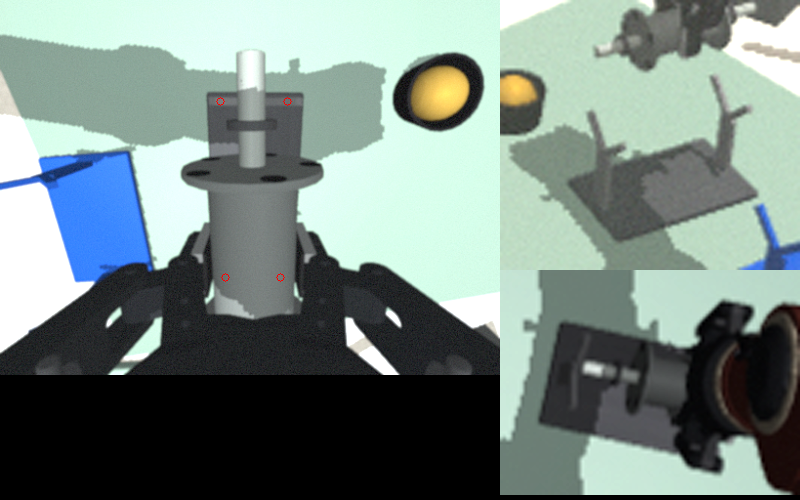

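```bash
python3 - <<'E'
from h import *
i=load('w3'); C=np.array([.505,-.223,0]); Y=-12.2
u0,v0,w,h=190,80,150,90
f=cv2.resize(i['frame'][v0:v0+h,u0:u0+w],(750,450),interpolation=cv2.INTER_CUBIC).astype(float)*2
def c(p,col):
    u,v=(proj(i,S2W(p,Y,C))-[u0,v0]+.5)*5; cv2.circle(f,(int(u),int(v)),5,col,1); print(p,u,v)
for x in (-1,1):
    c([x*.055,.0875,.01],(255,0,0)); c([x*.025,.076,.119],(0,0,255)); c([x*.0335,.076,.119],(0,255,0))
c([0,.076,.082],(255,255,0))
print(i['xyz'],i['orientation'])
cv2.imwrite('pics/w3z.png',np.clip(f,0,255).astype('uint8')[:,:,::-1])
E
```

```text
[-0.055, 0.0875, 0.01] 98.86702329606408 72.38478840994631
[-0.025, 0.076, 0.119] 179.85182124332923 120.4295876085186
[-0.0335, 0.076, 0.119] 121.66982294680452 120.34752044191272
[0.055, 0.0875, 0.01] 602.4450637292327 73.09225799227839
[0.025, 0.076, 0.119] 522.1149950437357 120.91235839209013
[0.0335, 0.076, 0.119] 580.302475987271 120.994433292107
[0, 0.076, 0.082] 350.796282334025 123.76222053888739
[ 0.5203 -0.1515  0.3331] [[ 0.9777  0.2014  0.0596]
 [-0.21    0.9383  0.2747]
 [-0.0006 -0.2811  0.9597]]
```

View pics/w3z.png

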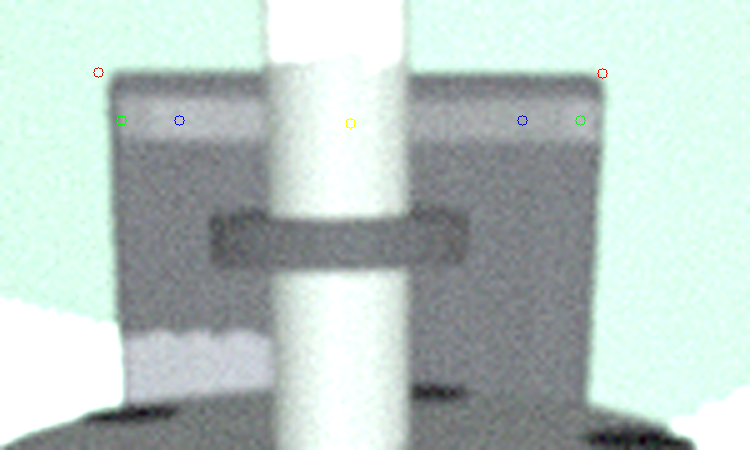

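Call:
{"api": "send_rows", "payload": {
  "steps": [
    [[-0.04, 0.04, 0.4, 0, 0, 0.02, 30], [0, 0, 0.5, 0, 0, 0, 30], [0, 0, 0.5, 0, 0, 0, 30], [0, 0, 0.5, 0, 0, 0, 30], [0, 0, 0.3, 0, 0, 0, 30], [0, 0, 0, 0, 0, 0, 30], [0, 0, 0, 0, 0, 0, 30]]
  ]
}}

```text
t: 14.7
tool_pos: [0.5078, -0.2247, 0.1056]
eef_rot: [[0.213, 0.977, 0.002], [0.977, -0.213, -0.0], [-0.0, 0.002, -1.0]]
wrist_force: [0.4, -0.2, -3.1]
grip_width: 0.473
```

Call:
{"api": "send_rows", "payload": {
  "steps": [
    [[0, 0, 0.06, 0, 0, 0, 30], [0, 0, 0.06, 0, 0, 0, 30], [0, 0, 0, 0, 0, 0, 30]]
  ]
}}

```text
t: 15.08
tool_pos: [0.5068, -0.2247, 0.0987]
eef_rot: [[0.214, 0.977, -0.0], [0.977, -0.214, 0.0], [0.0, -0.0, -1.0]]
wrist_force: [0.5, -0.6, -2.7]
grip_width: 0.472
```

Call:
{"api": "send_rows", "payload": {
  "steps": [
    [[0, 0, 0.03, 0, 0, 0, 30], [0, 0, 0, 0, 0, 0, 30]]
  ]
}}

```text
t: 15.32
tool_pos: [0.5069, -0.2247, 0.0971]
eef_rot: [[0.213, 0.977, -0.0], [0.977, -0.213, 0.0], [0.0, -0.0, -1.0]]
wrist_force: [-0.4, -0.2, -3.3]
grip_width: 0.473
```

Call:
{"api": "send_rows", "payload": {
  "steps": [
    [[0, 0, 0.03, 0, 0, 0, 30], [0, 0, 0, 0, 0, 0, 30]]
  ]
}}

```text
t: 15.58
tool_pos: [0.5069, -0.2247, 0.0959]
eef_rot: [[0.214, 0.977, 0.0], [0.977, -0.214, -0.0], [-0.0, 0.0, -1.0]]
wrist_force: [-0.1, 0.1, -1.3]
grip_width: 0.472
```

Call:
{"api": "send_rows", "payload": {
  "steps": [
    [[0, 0, 0.03, 0, 0, 0, 30], [0, 0, 0, 0, 0, 0, 30]]
  ]
}}

```text
t: 15.82
tool_pos: [0.507, -0.2247, 0.0957]
eef_rot: [[0.214, 0.977, 0.0], [0.977, -0.214, -0.001], [-0.001, 0.001, -1.0]]
wrist_force: [-3.0, 1.4, 8.4]
grip_width: 0.474
```

```bash
python3 - <<'E'
from h import *
b=shot('side','s4'); i=shot('wrist','w4')
f=cv2.resize(b['frame'][140:240,270:370],(400,400),interpolation=cv2.INTER_CUBIC)*1.5
g=cv2.resize(i['frame'][60:240,150:330],(400,400),interpolation=cv2.INTER_CUBIC)*1.4
cv2.imwrite('pics/s4z.png',np.clip(np.hstack([f,g]),0,255).astype('uint8')[:,:,::-1])
E
```

```text
(no output)
```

View pics/s4z.png

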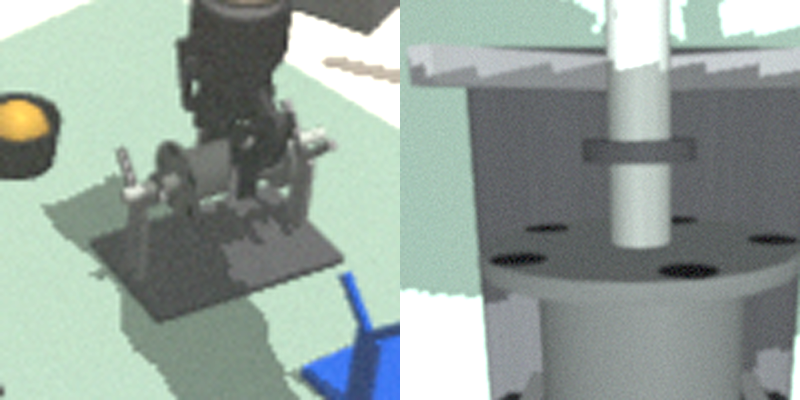

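Axle lies in both V notches (side crop at (135,190) and (318,145)). Letting go and withdrawing straight up.

Call:
{"api": "send_rows", "payload": {
  "steps": [
    [[0, 0, -0.02, 0, 0, 0, 38], [0, 0, 0, 0, 0, 0, 48], [0, 0, 0, 0, 0, 0, 56], [0, 0, 0, 0, 0, 0, 64], [0, 0, 0, 0, 0, 0, 70], [0, 0, 0, 0, 0, 0, 70]]
  ]
}}

```text
t: 16.68
tool_pos: [0.507, -0.2247, 0.0952]
eef_rot: [[0.214, 0.977, 0.0], [0.977, -0.214, 0.0], [0.0, 0.0, -1.0]]
wrist_force: [-0.3, 0.1, 0.5]
grip_width: 0.823
```

Call:
{"api": "send_rows", "payload": {
  "steps": [
    [[0, 0, -0.3, 0, 0, 0, 70], [0, 0, -0.5, 0, 0, 0, 70], [0, 0, -0.7, 0, 0, 0, 70], [0, 0, -0.8, 0, 0, 0, 70], [0, 0, -0.8, 0, 0, 0, 70], [0, 0, -0.5, 0, 0, 0, 70], [0, 0, 0, 0, 0, 0, 70], [0, 0, 0, 0, 0, 0, 70]]
  ]
}}

```text
t: 17.68
tool_pos: [0.5062, -0.2246, 0.2748]
eef_rot: [[0.213, 0.977, -0.001], [0.977, -0.213, 0.0], [-0.0, -0.001, -1.0]]
wrist_force: [0.7, 0.8, -0.1]
grip_width: 0.819
```

```bash
python3 - <<'E'
from h import *
b=shot('side','s5'); i=shot('wrist','w5'); s=bot.observe(); print(s['t'],s['tool_pos'],s['wrist_force'],s['grip_width'])
f=cv2.resize(b['frame'][130:270,170:370],(800,560)[0:2],interpolation=cv2.INTER_CUBIC)
f=cv2.resize(f,(460,322)); g=cv2.resize(i['frame'],(340,255))
o=np.zeros((322,800,3)); o[:,:460]=f; o[:255,460:]=g
cv2.imwrite('pics/s5z.png',np.clip(o*1.4,0,255).astype('uint8')[:,:,::-1])
E
```

```text
17.775 [ 0.5061 -0.2245  0.2741] [ 0.2249  0.5137 -0.6775] 0.8197686794833421
```

View pics/s5z.png

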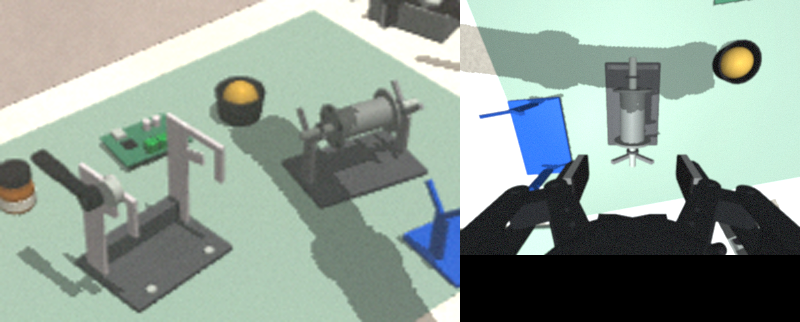

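The reel rests in the rack's two notches, the stand is empty with its lever open to the rear, and the bystanders are undisturbed. Handing in.

```bash
python3 -c "
from workcell import bot
print(bot.job_done())"
```

```text
the job is handed in; nothing more can be done
None
```

I handed the job in at about 17.8 s, with the reel lying in the parking rack, the lever open and the gripper clear of everything.

- **Lever:** I pushed it over with closed fingers until it met its stop, at 12.8 N. Later views still showed it pointing level to the rear.
- **Reel:** I gripped it by the drum, lifted it 8 mm, brought it forward 33 mm and lowered it out of the slots. From there I carried it to the rack, and it touched down within about 2 mm of the expected height, at 8 N. I let go only after a picture showed the axle in both notches.
- **Last checks:** After I withdrew, the final pictures showed the axle in both V notches, the stand empty, and the jar, board and cleaner with no visible change. I judged that by eye and did not measure their positions. The wrist force was close to zero.
- **Checks that disagreed:**
  - Two rough two-view estimates of the seated axle's height gave 123 and 134 mm instead of 140 mm. An overlay on the side picture supported 140 mm to within a few millimetres, so I used that, and the grasp and lift bore it out.
  - The rack measured about 1 mm off my first estimate, and I corrected for it before lowering.

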